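# Change over the patina boxes

### The job

Of the two glazed patina boxes on the coppersmith's bench, one holds a bare copper bowl that is about to be fumed and the other a finished green bowl that must be aired. Using the brass handles, lower the sash of the box with the bare copper bowl until it is fully shut, and raise the sash of the box with the green bowl all the way up; leave them like that.

Things in the scene. Friction and masses are not known exactly. Their poses are not given: they have to be found in the camera images.
- sash_copper (a joint): sash of the box with the bare orange copper bowl: height raised in m, 0 shut, 0.11 top stop. Blue-framed clear pane 190 wide, 145 tall, 12 thick (mm), sliding vertically on the box's robot-facing side, standing out above it. Stays where left; lifting takes 11 N, lowering 4 N. Box: fixed, clear with dark wood, 200 x 200 x 160 tall, guides 200 tall, vent stub 202 tall at its far left
- handle_copper (a point): centre of the level brass bar on top of the sash of the box with the bare orange copper bowl: bar 14 x 14 mm, 110 long, on two end posts (86 between), 28 clear below to the sash's top rail. 200 mm above the bench when shut, 310 when fully raised. y along the bar, z up, x from the sash into the box (away from the robot, turned up to 0.35 rad)
- sash_green (a joint): sash of the box with the blue-green bowl: height raised in m, 0 shut, 0.11 top stop. Blue-framed clear pane 190 wide, 145 tall, 12 thick (mm), sliding vertically on the box's robot-facing side, standing out above it. Stays where left; lifting takes 11 N, lowering 4 N. Box: fixed, clear with dark wood, 200 x 200 x 160 tall, guides 200 tall, vent stub 202 tall at its far left
- handle_green (a point): centre of the level brass bar on top of the sash of the box with the blue-green bowl: bar 14 x 14 mm, 110 long, on two end posts (86 between), 28 clear below to the sash's top rail. 200 mm above the bench when shut, 310 when fully raised. y along the bar, z up, x from the sash into the box (away from the robot, turned up to 0.35 rad)

How it is judged (in metres and radians):
At the end, for the whole second after the job is handed in: The sash of the box with the bare copper bowl is within 12 mm of fully shut, the sash of the box with the green bowl is within 15 mm of fully raised, and both are at rest (value of joint sash_copper below 0.012 m and value of joint sash_green above 0.095 m and velocity of joint sash_copper between -0.01 and 0.01 m/s and velocity of joint sash_green between -0.01 and 0.01 m/s); the robot touches nothing.
It also fails if it takes over 45 s, if anything falls off the work surface, if the arm or the gripper's body presses on something with over 40 N, if the wrist force passes 120 N, or if a joint passes its speed limit or range.

### The arm

A 7-joint arm with a two-finger parallel gripper is mounted at the origin on the work surface. World frame = base frame: x ahead of the robot, y to its left, z up, the work surface at z = 0. Lengths are in m, angles in degrees, forces in N, time in s.
With the tool pointing down it reaches from about 0.425 to 0.875 m from the base axis. Payload 4.7 kg.
Tool frame: the origin (TCP) lies between the finger pads; the fingertips stand env.finger_overhang ahead of it and the grasp point (between the pads) lies 5 mm behind it (env.finger_overhang is the distance from the TCP to the fingertips, in m); z points along the fingers, y is the line along which they close (so a half turn about z gives the same grasp; the last joint's range is limited). The gripper opens to 87 mm and grips with 3 to 60 N. Pads are 19 mm wide; open, the fingers measure 117 mm over their backs; the gripper's body (75 mm by 190 mm) begins 51 mm behind the grasp point.
Start: joints at [-64.91, 18.392, -4.016, 83.108, 1.295, 78.541, -3.26], TCP at [0.267, 0.593, 0.237] pointing down, gripper open.
Joint ranges: [-163.93, 163.93], [-17.29, 119.83], [-79.2, 71.16], [3.27, 140.29], [-89.18, 269.18], [5.43, 117.66], [-154.24, 154.24]. Speed limits (degrees/s): [147.25, 147.25, 180, 180, 180, 180, 180].

### API

Orientations are given as [roll, pitch, yaw] about the fixed x, y, z axes, in that order (R = Rz(yaw) Ry(pitch) Rx(roll)).
In Python, from cell import telemetry, eyes, env, models gives the robot as it stands. The module is installed in compiled form; this text tells all that it offers.
- The arm moves only by the tool drive_tool, never from a script. Its arguments are lists of equal length, an entry for each row: "angular": the turn, a rotation vector about the tool's x, y, z in rad, a list of three; "delta_pos": the shift along the tool's x, y, z in cm, a list of three; "gripper": the finger opening in cm, from 0 to 8.7. A call has 1 to 20 rows; each row shifts and turns the commanded pose from where the row before left it, along the tool's axes as they then stand; what a row does not reach is not made up. A row lasts 1/10 s, in which the tool goes at most 50 mm and 8.59 degrees, less where a joint would pass 70% of its speed; a pose out of reach is approached as far as the arm can. A call with a gripper value outside its range is refused whole. The fingers move at their own pace and stop on an object; "squeeze" is the grip in N (left out, the last holds). Time passes only in rows, so rows that do not move let the fingers close. It gives the time, the measured TCP pose, the force, the opening and the grip force at its end, in the units of the state.
- telemetry.get_obs(): the state, without advancing time (a new reading comes with each control period).
- eyes.read_camera(name): name is "scene" or "top" or "wrist"; returns a dict with "pixels" (384x512x3 uint8, red, green, blue), "mtx" (3x3 intrinsics, pixels), "D" ([k1, k2, p1, p2, k3] as OpenCV has them; the pictures are not rectified), "origin" and "orientation" of the camera in the world. Camera axes: x right, y down, z forward; pixel columns grow to the right and rows downward; lengths in m; the calibration is good to about 2 mm. A picture is of the moment at which its call begins. There is no depth.
- env.sign_off(): hands the job in; it is judged then, once.
Trained networks look in a picture, given as the dict that the camera call returned (one of the last four; its "shot" number tells which), for a name from the list of things; names that differ only in an ending like _2 or _b are one class to them, and where a whole thing is asked for, a point or a joint stands for the part that bears it (a point fixed in the world has none). Each returns a list of dicts, best first, with "p" (0 to 1); they miss things now and then, are a little off and sometimes report something else, mostly with a low value. They report only what shows in the picture. A call takes as long as a camera call.
- models.search_frame(picture, target): "centre" ([column, row] in pixels, amid what is visible of it).
- models.cut_out(picture, target): "pixels" (384x512 bool, what is visible of it) and "centre" ([column, row] in pixels, amid what is visible of it).
The state is a dict: "time_s": time; "qpos": joint angles; "joint_velocities": joint speeds; "effort": joint torques, N m; "tool_pos": TCP position; "tool_rot": TCP orientation; "force": force on the tool from outside, world axes, zero at the start; "wrist_torque": the same for the moment, N m; "grip_width": finger opening in m; "grasp_force": force on a finger pad.
Only numpy, scipy, OpenCV 4.12 (cv2) and the standard library are available. Lean on these libraries where they do the work, as an engineer would, in place of code of your own. Each camera call takes 0.05 s, during which the arm holds its last target. There are 200 camera calls.

## Working session

There is one attempt and no reset: what is moved stays moved. The work goes in short steps, Python scripts to look and compute and a tool call to move; the robot and the scene stay as the last step left them, time stands still between calls to the robot, and variables do not carry over. Pictures are saved under pics/ and viewed, at most 10 in all, crops included, and the job is handed in when it is done.

Besides the shell and the picture viewer there is one more tool, called by a JSON object that holds its "fn" and its "kwargs", one argument or row to a line. drive_tool: Moves the arm, as the interface text tells. Its arguments: {"type":"object","properties":{"angular":{"type":"array","items":{"type":"array","items":{"type":"number"}}},"delta_pos":{"type":"array","items":{"type":"array","items":{"type":"number"}}},"gripper":{"type":"array","items":{"type":"number"}},"squeeze":{"type":"number"}},"required":["angular","delta_pos","gripper"]}

```bash
mkdir -p pics
cat > h.py <<'E'
import numpy as np,cv2
from scipy.spatial.transform import Rotation as R
from cell import telemetry,eyes,env,models
def save(p,n): cv2.imwrite('pics/'+n,cv2.cvtColor(p['pixels'],cv2.COLOR_RGB2BGR))
E
python3 - <<'E'
from h import *
print(env.finger_overhang); o=telemetry.get_obs(); print(o['tool_pos'],o['tool_rot'],o['force'],o['time_s'])
ims=[]
for c in ['scene','top']:
    p=eyes.read_camera(c); ims.append(p)
    print(c,p['mtx'],p['D'],p['origin'],p['orientation'])
    for t in ['handle_copper','handle_green']:
        print(t,[(d['centre'],round(d['p'],2)) for d in models.search_frame(p,t)])
        print(t,[(d['centre'],round(d['p'],2)) for d in models.cut_out(p,t)])
    save(p,c+'0.png')
E
```

```text
0.014
[0.26711437 0.5920129  0.23548033] [-1.79892597e+02  6.31375422e-03  1.55720116e+02] [-0.37610632 -1.29160612 -0.2003204 ] 0.0
scene [[400.6206466    0.         252.61539115]
 [  0.         400.6206466  187.77573022]
 [  0.           0.           1.        ]] [-0.10396972  0.          0.          0.          0.        ] [ 0.47446495 -0.34286342  0.94529122] [-157.42452409    0.62600052   -8.72391882]
handle_copper [([262.8, 311.3], 0.9)]
handle_copper [([260.6, 309.2], 0.95)]
handle_green [([244.6, 105.9], 0.72)]
handle_green [([246.9, 107.0], 0.93)]
top [[383.08903475   0.         254.80646882]
 [  0.         383.08903475 196.86051518]
 [  0.           0.           1.        ]] [-0.09228036  0.          0.          0.          0.        ] [ 0.34064344 -0.01801368  0.97238809] [-168.73062518    0.55454016  -90.16905533]
handle_copper [([373.7, 200.5], 0.64)]
handle_copper [([376.0, 199.7], 0.91)]
handle_green [([174.6, 183.7], 0.83)]
handle_green [([172.9, 185.4], 0.62)]
```

View pics/scene0.png

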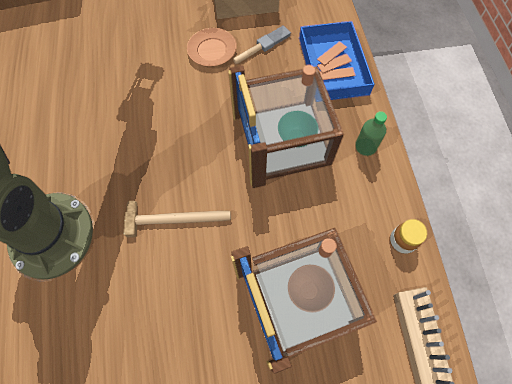

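View pics/top0.png

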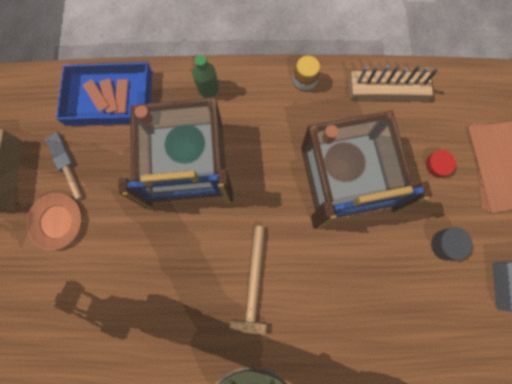

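The scene view shows the green bowl's box at the top, with its handle near (246,100). The copper bowl's box is below, with its handle near (260,305). In the top view the handles are near (168,178) for green and (385,197) for copper. I'll segment the brass bars and triangulate their ends.

```bash
cat >> h.py <<'E'
def undist(p,px):
    return cv2.undistortPoints(np.array(px,float).reshape(-1,1,2),p['mtx'],p['D']).reshape(-1,2)
def ray(p,px):
    u=undist(p,px); Rm=R.from_euler('xyz',p['orientation'],degrees=True).as_matrix()
    d=np.c_[u,np.ones(len(u))]@Rm.T
    return np.array(p['origin']),d/np.linalg.norm(d,axis=1)[:,None]
def tri(rs):
    A=np.zeros((3,3));b=np.zeros(3)
    for o,d in rs:
        M=np.eye(3)-np.outer(d,d);A+=M;b+=M@o
    x=np.linalg.solve(A,b)
    return x,[round(float(np.linalg.norm((np.eye(3)-np.outer(d,d))@(x-o)))*1000,1) for o,d in rs]
def bar(p,c,r=50):
    im=p['pixels'];hsv=cv2.cvtColor(im,cv2.COLOR_RGB2HSV)
    m=cv2.inRange(hsv,(17,110,110),(30,255,255))
    w=np.zeros_like(m);cv2.circle(w,tuple(int(v) for v in c),r,255,-1);m&=w
    n,l,s,_=cv2.connectedComponentsWithStats(m)
    k=1+np.argmax(s[1:,4]);ys,xs=np.where(l==k)
    rc=cv2.minAreaRect(np.c_[xs,ys].astype(np.float32));b=cv2.boxPoints(rc)
    i=0 if np.linalg.norm(b[0]-b[1])<np.linalg.norm(b[1]-b[2]) else 1
    e=np.array([(b[i]+b[i+1])/2,(b[i+2]+b[(i+3)%4])/2]);
    return e,rc[1],l==k
E
python3 - <<'E'
from h import *
S=eyes.read_camera('scene');T=eyes.read_camera('top')
for n,cs,ct in [('green',(246,100),(168,178)),('copper',(260,305),(385,197))]:
    es,ws,ms=bar(S,cs);et,wt,mt=bar(T,ct)
    es=es[np.argsort(es[:,1])]; et=et[np.argsort(et[:,0])] # left first
    print(n,es.tolist(),ws,et.tolist(),wt)
    o1,d1=ray(S,es);o2,d2=ray(T,et)
    P=[tri([(o1,d1[i]),(o2,d2[i])]) for i in (0,1)]
    print(P, 'len',np.linalg.norm(P[0][0]-P[1][0]),'mid',(P[0][0]+P[1][0])/2)
    v=P[0][0]-P[1][0];print('yaw of x axis',np.degrees(np.arctan2(-v[0],v[1])))
E
```

```text
green [[239.9369659423828, 74.57307434082031], [253.87680053710938, 124.75645446777344]] (52.08350372314453, 8.45754623413086) [[139.94747924804688, 178.4351348876953], [194.84451293945312, 173.3284454345703]] (6.969908237457275, 55.13405990600586)
[(array([0.52485799, 0.21718396, 0.23995732]), [0.3, 0.3]), (array([0.54202512, 0.11284063, 0.1988133 ]), [3.8, 3.8])] len 0.11346837309394295 mid [0.53344156 0.1650123  0.21938531]
yaw of x axis 9.342913101795595
copper [[249.2262420654297, 273.6334533691406], [271.23980712890625, 335.2714538574219]] (65.45106506347656, 8.341142654418945) [[354.8077087402344, 200.03846740722656], [411.5384826660156, 188.6923065185547]] (7.844645977020264, 57.8542594909668)
[(array([ 0.4811994 , -0.21006908,  0.2276582 ]), [0.5, 0.5]), (array([ 0.50134195, -0.32116459,  0.24185845]), [0.2, 0.2])] len 0.11379623198137961 mid [ 0.49127068 -0.26561684  0.23475833]
yaw of x axis 10.276568811537706
```

```bash
cat >> h.py <<'E'
from scipy.optimize import least_squares
def proj(p,X):
    Rm=R.from_euler('xyz',p['orientation'],degrees=True).as_matrix()
    Y=(np.atleast_2d(X)-p['origin'])@Rm
    return cv2.projectPoints(Y,np.zeros(3),np.zeros(3),p['mtx'],np.array(p['D'],float))[0].reshape(-1,2)
def box(v,h=(.007,.055,.007)):
    c=np.array([[a,b,d] for a in(-1,1) for b in(-1,1) for d in(-1,1)])*h
    return R.from_euler('z',v[3]).apply(c)+v[:3]
E
python3 - <<'E'
from h import *
S=eyes.read_camera('scene');T=eyes.read_camera('top')
out=[]
for n,cs,ct,g in [('green',(246,100),(168,178),[.53,.165,.22,.16]),('copper',(260,305),(385,197),[.49,-.265,.235,.18])]:
    E=[bar(S,cs)[0],bar(T,ct)[0]];E=[E[0][np.argsort(E[0][:,1])],E[1][np.argsort(E[1][:,0])]]
    def f(v):
        r=[]
        a=R.from_euler('z',v[3]).apply([0,.055,0])
        for p,e in zip((S,T),E): r.append((proj(p,[v[:3]+a,v[:3]-a])-e).ravel())
        return np.concatenate(r)
    s=least_squares(f,g,loss='soft_l1');print(n,s.x.round(4),s.fun.round(1))
    for p,c in ((S,cs),(T,ct)):
        im=p['pixels'].copy();x0,y0=c[0]-50,c[1]-45
        im=cv2.resize(im[y0:y0+90,x0:x0+100],None,fx=4,fy=3.3,interpolation=cv2.INTER_CUBIC)
        h=cv2.convexHull(((proj(p,box(s.x))-[x0,y0]+.5)*[4,3.3]).astype(np.int32))
        cv2.polylines(im,[h],True,(255,0,0),1);out.append(im[:297,:400])
cv2.imwrite('pics/c1.png',cv2.cvtColor(np.vstack([np.hstack(out[:2]),np.hstack(out[2:])]),cv2.COLOR_RGB2BGR))
E
```

```text
green [0.5307 0.1631 0.2342 0.0785] [ 0.8  1.2 -1.6 -7.7  0.6  0.5 -0.2 -0.8]
copper [ 0.4909 -0.2665  0.2389  0.1921] [-0.   0.1 -0.2 -0.3  3.  -0.3 -0.9  0.1]
```

View pics/c1.png

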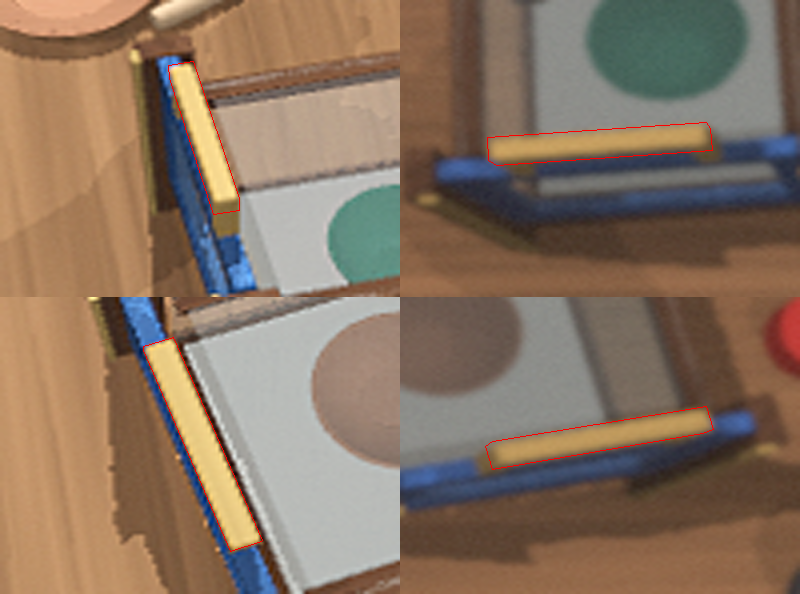

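The fitted outlines match the bars closely:

| Handle | Position | Yaw | Sash raised |
|---|---|---|---|
| Green | (.531, .163, .234) | 4.5° | about 34 mm |
| Copper | (.491, -.267, .239) | 11° | about 39 mm |

I'll rise and turn in place first.

{"fn": "drive_tool", "kwargs": {
  "angular": [
    [0,0,0.134],
    [0,0,0.134],
    [0,0,0.134],
    [0,0,0.134],
    [0,0,0.134],
    [0,0,0.134],
    [0,0,0.134],
    [0,0,0.13],
    [0,0,0]
  ],
  "delta_pos": [
    [0,0,-1.3],
    [0,0,-1.3],
    [0,0,-1.3],
    [0,0,-1.3],
    [0,0,-1.3],
    [0,0,-1.3],
    [0,0,-1.3],
    [0,0,-1.3],
    [0,0,0]
  ],
  "gripper": [8.7,8.7,8.7,8.7,8.7,8.7,8.7,8.7,8.7]
}}

```text
time_s: 1.6
tool_pos: [0.2676, 0.5932, 0.3428]
tool_rot: [179.9, -0.2, 94.5]
force: [0.4, 0.2, 0.9]
grip_width: 0.0873
grasp_force: 0.0
```

```bash
cat >> h.py <<'E'
def to(x,y,z,yaw):
    o=telemetry.get_obs();Rt=R.from_euler('xyz',o['tool_rot'],degrees=True)
    G=R.from_euler('xyz',[180,0,yaw],degrees=True)
    print('t',o['time_s'],'pos',np.round(o['tool_pos'],4),'rot',np.round(o['tool_rot'],1),'F',np.round(o['force'],1),
     'd_cm',(Rt.inv().apply(np.array([x,y,z])-o['tool_pos'])*100).round(2),'turn',(Rt.inv()*G).as_rotvec().round(3))
E
python3 -c "
from h import *
to(.531,.163,.30,94.5)"
```

```text
t 1.6 pos [0.2676 0.5932 0.3428] rot [179.9  -0.2  94.5] F [0.4 0.2 0.9] d_cm [-44.98  22.86   4.17] turn [ 0.002 -0.003  0.   ]
```

{"fn": "drive_tool", "kwargs": {
  "angular": [
    [0,0,0],
    [0,0,0],
    [0,0,0],
    [0,0,0],
    [0,0,0],
    [0,0,0],
    [0,0,0],
    [0,0,0],
    [0,0,0],
    [0,0,0],
    [0,0,0],
    [0,0,0],
    [0,0,0],
    [0,0,0],
    [0,0,0],
    [0,0,0]
  ],
  "delta_pos": [
    [-3.2,1.6,0],
    [-3.2,1.6,0],
    [-3.2,1.6,0],
    [-3.2,1.6,0],
    [-3.2,1.6,0],
    [-3.2,1.6,0],
    [-3.2,1.6,0],
    [-3.2,1.6,0],
    [-3.2,1.6,0],
    [-3.2,1.6,0],
    [-3.2,1.6,0],
    [-3.2,1.6,0],
    [-3.2,1.8,0],
    [-3.4,1.8,0],
    [0,0,0],
    [0,0,0]
  ],
  "gripper": [8.7,8.7,8.7,8.7,8.7,8.7,8.7,8.7,8.7,8.7,8.7,8.7,8.7,8.7,8.7,8.7]
}}

```text
time_s: 3.2
tool_pos: [0.5302, 0.161, 0.3399]
tool_rot: [-179.9, -0.0, 94.5]
force: [0.2, 0.8, -0.7]
grip_width: 0.087
grasp_force: 0.0
```

Run:
```python
from h import *
to(.531,.163,.229,94.5)
p=eyes.read_camera('wrist');save(p,'w1.png')
print(proj(p,[.531,.163,.241]))
print([(d['centre'],d['p']) for d in models.search_frame(p,'handle_green')])
im=cv2.imread('pics/w1.png');cv2.polylines(im,[cv2.convexHull(proj(p,box([.5307,.1631,.2342,.0785])).astype(np.int32))],True,(0,0,255),1);cv2.imwrite('pics/w1.png',im)
```

```text
t 3.2 pos [0.5302 0.161  0.3399] rot [-179.9   -0.    94.5] F [ 0.2  0.8 -0.7] d_cm [ 0.19  0.11 11.09] turn [-0.001 -0.     0.001]
[[260.69923716 196.19263591]]
[([259.9, 173.7], 0.66)]
```

View pics/w1.png

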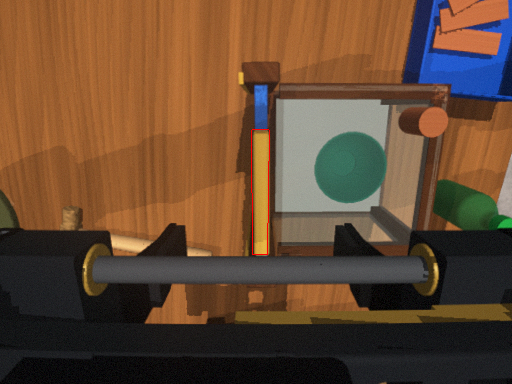

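The red model outline lies on the brass bar, columns 251–270 and rows 130–255. Position and yaw are confirmed, so I'll descend and grip.

{"fn": "drive_tool", "kwargs": {
  "angular": [
    [0,0,0],
    [0,0,0],
    [0,0,0],
    [0,0,0],
    [0,0,0],
    [0,0,0],
    [0,0,0],
    [0,0,0],
    [0,0,0],
    [0,0,0],
    [0,0,0],
    [0,0,0],
    [0,0,0],
    [0,0,0],
    [0,0,0],
    [0,0,0]
  ],
  "delta_pos": [
    [0,0.1,2.5],
    [0,0,2.5],
    [0,0,2.5],
    [0,0,2],
    [0,0,1.5],
    [0,0,0],
    [0,0,0],
    [0,0,0],
    [0,0,0],
    [0,0,0],
    [0,0,0],
    [0,0,0],
    [0,0,0],
    [0,0,0],
    [0,0,0],
    [0,0,0]
  ],
  "gripper": [8.7,8.7,8.7,8.7,8.7,8.7,0.5,0.5,0.5,0.5,0.5,0.5,0.5,0.5,0.5,0.5],
  "squeeze": 40
}}

```text
time_s: 4.9
tool_pos: [0.5311, 0.162, 0.2306]
tool_rot: [180.0, -0.0, 94.5]
force: [0.3, 0.0, -0.1]
grip_width: 0.0149
grasp_force: 0.0
```

{"fn": "drive_tool", "kwargs": {
  "angular": [
    [0,0,0],
    [0,0,0],
    [0,0,0]
  ],
  "delta_pos": [
    [0,0,0],
    [0,0,0],
    [0,0,-0.5]
  ],
  "gripper": [0.5,0.5,0.5]
}}

```text
time_s: 5.2
tool_pos: [0.531, 0.162, 0.2338]
tool_rot: [-180.0, 0.0, 94.5]
force: [4.5, 2.1, -10.1]
grip_width: 0.0132
grasp_force: 40.0
```

{"fn": "drive_tool", "kwargs": {
  "angular": [
    [0,0,0],
    [0,0,0],
    [0,0,0],
    [0,0,0],
    [0,0,0],
    [0,0,0],
    [0,0,0],
    [0,0,0],
    [0,0,0],
    [0,0,0]
  ],
  "delta_pos": [
    [0,0,-0.8],
    [0,0,-0.8],
    [0,0,-0.8],
    [0,0,-0.8],
    [0,0,-0.8],
    [0,0,-0.8],
    [0,0,-0.8],
    [0,0,-0.6],
    [0,0,-0.5],
    [0,0,0]
  ],
  "gripper": [0.5,0.5,0.5,0.5,0.5,0.5,0.5,0.5,0.5,0.5]
}}

```text
time_s: 6.2
tool_pos: [0.531, 0.162, 0.3039]
tool_rot: [180.0, -0.0, 94.5]
force: [0.3, -0.9, -3.4]
grip_width: 0.0137
grasp_force: 40.0
```

{"fn": "drive_tool", "kwargs": {
  "angular": [
    [0,0,0],
    [0,0,0],
    [0,0,0]
  ],
  "delta_pos": [
    [0,0,-0.2],
    [0,0,-0.1],
    [0,0,0]
  ],
  "gripper": [0.5,0.5,0.5]
}}

```text
time_s: 6.5
tool_pos: [0.531, 0.162, 0.305]
tool_rot: [-180.0, 0.0, 94.5]
force: [3.2, 0.6, -11.3]
grip_width: 0.0132
grasp_force: 40.0
```

Run:
```python
from h import *
o=telemetry.get_obs();print(o['tool_pos'],o['force'])
S=eyes.read_camera('scene');save(S,'s2.png')
im=cv2.imread('pics/s2.png')
for z in (.31,):cv2.polylines(im,[cv2.convexHull(proj(S,box([.5307,.1631,z,.0785])).astype(np.int32))],True,(0,0,255),1)
cv2.imwrite('pics/s2.png',cv2.resize(im[20:220,150:400],None,fx=3,fy=3))
```

```text
[0.53104279 0.16197345 0.30501263] [  3.20712647   0.63589371 -11.26103988]
```

View pics/s2.png

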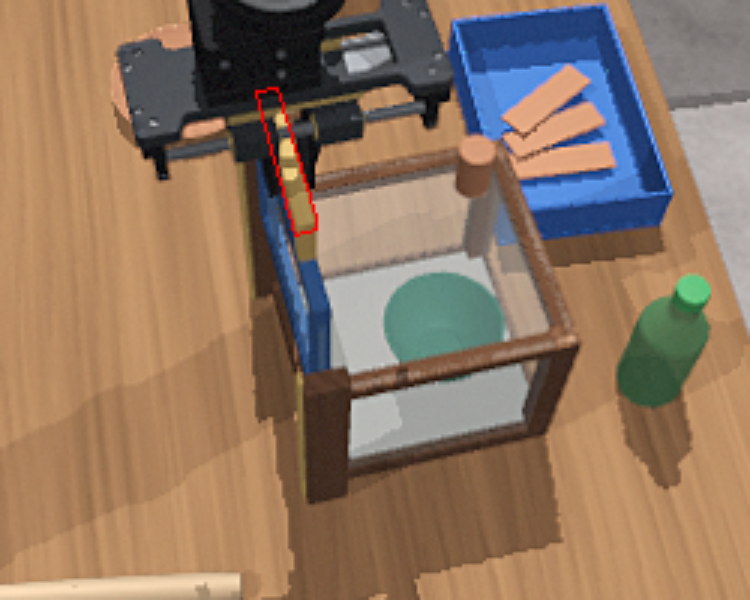

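The green sash is up: the bar lies on the 310 mm outline (crop 258–316, 88–232). I'll release and rise clear.

{"fn": "drive_tool", "kwargs": {
  "angular": [
    [0,0,0],
    [0,0,0],
    [0,0,0],
    [0,0,0],
    [0,0,0],
    [0,0,0],
    [0,0,0],
    [0,0,0],
    [0,0,0],
    [0,0,0],
    [0,0,0],
    [0,0,0]
  ],
  "delta_pos": [
    [0,0,-0.2],
    [0,0,0],
    [0,0,0],
    [0,0,0],
    [0,0,0],
    [0,0,0],
    [0,0,0],
    [0,0,-1],
    [0,0,-2],
    [0,0,-2],
    [0,0,-1.5],
    [0,0,0]
  ],
  "gripper": [0.5,8,8,8,8,8,8,8,8,8,8,8]
}}

```text
time_s: 7.75
tool_pos: [0.5321, 0.1622, 0.3753]
tool_rot: [179.8, -0.1, 94.5]
force: [-0.8, -0.8, -0.1]
grip_width: 0.0796
grasp_force: 0.0
```

```bash
python3 -c "
from h import *
to(.491,-.2665,.234,101)"
```

```text
t 7.75 pos [0.5321 0.1622 0.3753] rot [ 1.798e+02 -1.000e-01  9.450e+01] F [-0.8 -0.8 -0.1] d_cm [-42.43  -7.54  14.04] turn [ 0.004 -0.001 -0.113]
```

Translate to above the copper handle, then turn.

{"fn": "drive_tool", "kwargs": {
  "angular": [
    [0,0,0],
    [0,0,0],
    [0,0,0],
    [0,0,0],
    [0,0,0],
    [0,0,0],
    [0,0,0],
    [0,0,0],
    [0,0,0],
    [0,0,0],
    [0,0,0],
    [0,0,0],
    [0,0,0],
    [0,0,0],
    [0,0,-0.113],
    [0,0,0],
    [0,0,0]
  ],
  "delta_pos": [
    [-3,-0.54,0],
    [-3,-0.54,0],
    [-3,-0.54,0],
    [-3,-0.54,0],
    [-3,-0.54,0],
    [-3,-0.54,0],
    [-3,-0.54,0],
    [-3,-0.54,0],
    [-3,-0.54,0],
    [-3,-0.54,0.5],
    [-3,-0.54,1],
    [-3,-0.54,1],
    [-3,-0.54,1],
    [-3.4,-0.52,1],
    [0,0,0],
    [0,0,0],
    [0,0,0]
  ],
  "gripper": [8.7,8.7,8.7,8.7,8.7,8.7,8.7,8.7,8.7,8.7,8.7,8.7,8.7,8.7,8.7,8.7,8.7]
}}

```text
time_s: 9.45
tool_pos: [0.4896, -0.2659, 0.3271]
tool_rot: [-180.0, -0.0, 100.9]
force: [-0.7, -0.2, -0.4]
grip_width: 0.0869
grasp_force: 0.0
```

Run:
```python
from h import *
to(.491,-.2665,.234,101)
p=eyes.read_camera('wrist');save(p,'w2.png')
im=cv2.imread('pics/w2.png');cv2.polylines(im,[cv2.convexHull(proj(p,box([.4909,-.2665,.2389,.1921])).astype(np.int32))],True,(0,0,255),1);cv2.imwrite('pics/w2.png',im)
```

```text
t 9.45 pos [ 0.4896 -0.2659  0.3271] rot [-180.    -0.   100.9] F [-0.7 -0.2 -0.4] d_cm [-0.09  0.13  9.31] turn [-0.    -0.001 -0.001]
```

View pics/w2.png

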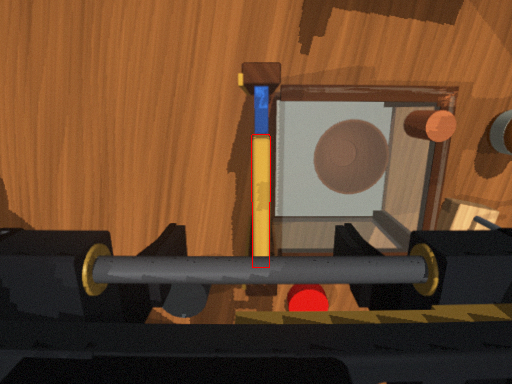

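The copper bar is on its outline (columns 251–271), so I'll descend and grip.

{"fn": "drive_tool", "kwargs": {
  "angular": [
    [0,0,0],
    [0,0,0],
    [0,0,0],
    [0,0,0],
    [0,0,0],
    [0,0,0],
    [0,0,0],
    [0,0,0],
    [0,0,0],
    [0,0,0],
    [0,0,0],
    [0,0,0],
    [0,0,0],
    [0,0,0],
    [0,0,0],
    [0,0,0],
    [0,0,0]
  ],
  "delta_pos": [
    [0,0.13,2.3],
    [0,0,2.5],
    [0,0,2.5],
    [0,0,2],
    [0,0,0],
    [0,0,0],
    [0,0,0],
    [0,0,0],
    [0,0,0],
    [0,0,0],
    [0,0,0],
    [0,0,0],
    [0,0,0],
    [0,0,0],
    [0,0,0],
    [0,0,0],
    [0,0,0]
  ],
  "gripper": [8.7,8.7,8.7,8.7,8.7,0.5,0.5,0.5,0.5,0.5,0.5,0.5,0.5,0.5,0.5,0.5,0.5],
  "squeeze": 30
}}

```text
time_s: 11.2
tool_pos: [0.4907, -0.2664, 0.2345]
tool_rot: [-180.0, -0.0, 101.0]
force: [-0.5, -0.0, 0.4]
grip_width: 0.0136
grasp_force: 30.0
```

Lower by about 39 mm, stepwise.

{"fn": "drive_tool", "kwargs": {
  "angular": [
    [0,0,0],
    [0,0,0],
    [0,0,0],
    [0,0,0],
    [0,0,0],
    [0,0,0],
    [0,0,0]
  ],
  "delta_pos": [
    [0,0,0.6],
    [0,0,0.8],
    [0,0,0.8],
    [0,0,0.8],
    [0,0,0.5],
    [0,0,0.3],
    [0,0,0]
  ],
  "gripper": [0.5,0.5,0.5,0.5,0.5,0.5,0.5]
}}

```text
time_s: 11.9
tool_pos: [0.4907, -0.2664, 0.1957]
tool_rot: [-180.0, 0.0, 101.0]
force: [1.4, -0.4, -2.4]
grip_width: 0.0133
grasp_force: 30.0
```

{"fn": "drive_tool", "kwargs": {
  "angular": [
    [0,0,0],
    [0,0,0]
  ],
  "delta_pos": [
    [0,0,0.15],
    [0,0,0]
  ],
  "gripper": [0.5,0.5]
}}

```text
time_s: 12.1
tool_pos: [0.4907, -0.2664, 0.1949]
tool_rot: [180.0, -0.0, 101.0]
force: [-0.9, -0.4, 1.4]
grip_width: 0.0136
grasp_force: 30.0
```

{"fn": "drive_tool", "kwargs": {
  "angular": [
    [0,0,0],
    [0,0,0],
    [0,0,0],
    [0,0,0],
    [0,0,0],
    [0,0,0],
    [0,0,0],
    [0,0,0],
    [0,0,0],
    [0,0,0],
    [0,0,0],
    [0,0,0],
    [0,0,0],
    [0,0,0],
    [0,0,0],
    [0,0,0],
    [0,0,0],
    [0,0,0],
    [0,0,0]
  ],
  "delta_pos": [
    [0,0,0.15],
    [0,0,0],
    [0,0,0],
    [0,0,0],
    [0,0,0],
    [0,0,0],
    [0,0,0],
    [0,0,-1],
    [0,0,-3],
    [0,0,-3],
    [0,0,-3],
    [0,0,-3],
    [0,0,-2],
    [0,-3,0],
    [0,-3,0],
    [0,-3,0],
    [0,0,0],
    [0,0,0],
    [0,0,0]
  ],
  "gripper": [0.5,0.5,8,8,8,8,8,8,8,8,8,8,8,8,8,8,8,8,8]
}}

```text
time_s: 14.0
tool_pos: [0.4033, -0.283, 0.3439]
tool_rot: [180.0, 0.0, 101.1]
force: [-0.1, 0.0, 0.1]
grip_width: 0.0799
grasp_force: 0.0
```

Run:
```python
from h import *
o=telemetry.get_obs();print(o['tool_pos'],o['force'],o['time_s'])
S=eyes.read_camera('scene');T=eyes.read_camera('top');out=[]
for p in (S,T):
    im=cv2.cvtColor(p['pixels'],cv2.COLOR_RGB2BGR)
    a=[]
    for v in ([.5307,.1631,.31,.0785],[.4909,-.2665,.2,.1921]):
        h=cv2.convexHull(proj(p,box(v)).astype(np.float32));c=h.mean(0)[0].astype(int)
        M=np.float32([[4,0,200-4*c[0]],[0,4,150-4*c[1]]])
        w=cv2.warpAffine(im,M,(400,300));cv2.polylines(w,[((h-c)*4+[202,152]).astype(np.int32)],True,(0,0,255),1);a.append(w)
    out.append(np.hstack(a))
cv2.imwrite('pics/f.png',np.vstack(out))
```

```text
[ 0.40326196 -0.28304784  0.34391931] [-0.11491461  0.00072813  0.12491719] 14.0
```

View pics/f.png

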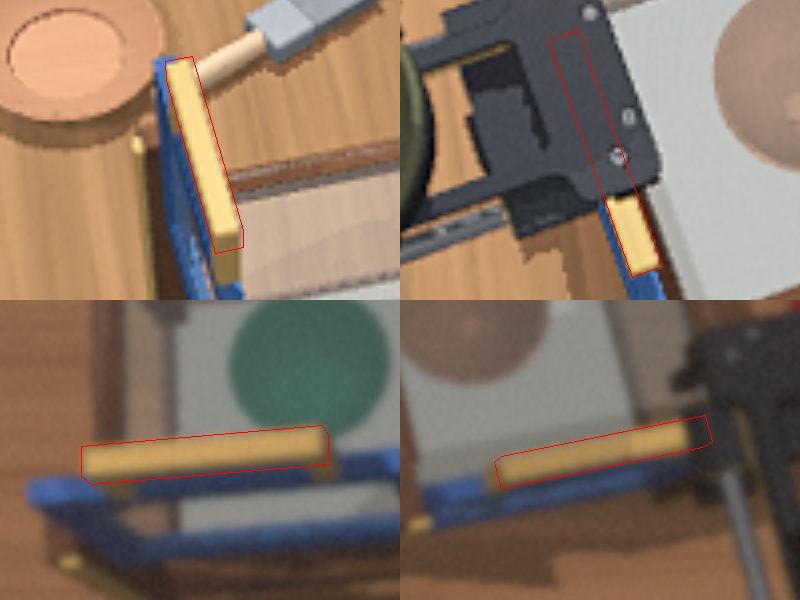

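Both bars lie on their target outlines: green at 310 mm and copper at 200 mm. The arm is clear of everything, so I'll hand in.

```bash
python3 -c "
from cell import env
print(env.sign_off())"
```

```text
the job is handed in; nothing more can be done
None
```

I shut the copper-bowl box's sash and fully raised the green-bowl box's sash, left the arm clear of both, and handed the job in at about 14 s; camera checks showed both bars at their target heights, but the hand-in returned no verdict.

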